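# Balance the tool chest lid

### The arm

A 6-joint arm with a two-finger parallel gripper is mounted at the origin on the work surface. World frame = base frame: x ahead of the robot, y to its left, z up, the work surface at z = 0. Lengths are in m, angles in rad, forces in N, time in s.
With the tool pointing down it reaches from about 0.35 to 0.85 m from the base axis. Payload 8.1 kg.
Tool frame: the origin (TCP) lies between the finger pads; the fingertips stand 11 mm ahead of it and the grasp point (between the pads) lies 8 mm behind it; y points along the fingers, x is the direction in which the jaws open and shut, and the axes are right-handed (so a half turn about y gives the same grasp; the last joint's range is limited). The gripper opens to 93 mm and grips with 3 to 60 N. Pads are 15 mm wide; open, the fingers measure 128 mm over their backs; the gripper's body (75 mm by 188 mm) begins 65 mm behind the grasp point.
Start: joints at [-1.341, 0.13, 1.488, -0, 1.523, -0.085], TCP at [0.186, -0.571, 0.192] pointing down, gripper open.
Joint ranges: [-2.96, 2.96], [-0.89, 2.26], [0.02, 2.5], [-1.34, 4.48], [0, 2.73], [-2.66, 2.66]. Speed limits (rad/s): [2.39, 2.39, 2.79, 3.14, 3.14, 3.14].

### API

Orientations are given as a rotation vector (axis times angle).
In Python, from plant import readout, optics, robot gives the robot as it stands.
- The arm moves only by the shell command python3 -m creep 'ROWS' [FORCE]. ROWS is JSON, a list that holds one entry, the list of rows, each a list of 7 numbers: the closure, from 0 (fully open) to 1 (shut), then the shift along the tool's x, y, z in cm, then the turn, a rotation vector about the tool's x, y, z in degrees. In form: [[[grip, x, y, z, wx, wy, wz], ...]]. A call has exactly 8 rows; each row shifts and turns the pose as measured when the row begins, along the tool's axes as they then stand; what a row does not reach is not made up. A row lasts 1/10 s, in which the tool goes at most 50 mm and 8.59 degrees, less where a joint would pass 70% of its speed; a pose out of reach is approached as far as the arm can. A call is refused whole if a number of a shift passes 5 or a number of a turn 8.59, either way. A call with a gripper value outside its range is refused whole. The fingers move at their own pace and stop on an object; FORCE is the grip in N (left out, the last holds). Time passes only in rows, so rows that do not move let the fingers close, or fill a call up. It gives the time, the measured TCP pose, the force and the opening at its end, in the units of the state.
- readout.read_state(): the state, without advancing time (a new reading comes with each control period).
- optics.read_camera(name): name is "side" or "top"; returns a dict with "frame" (400x640x3 uint8, red, green, blue), "depth" (400x640 float32, m along the optical axis (not along the pixel's ray), 0 where there is no reading), "intrinsics" (3x3 intrinsics, pixels), "R" (3x3) and "t" (3): a world point X has camera coordinates R X + t. Camera axes: x right, y down, z forward; pixel columns grow to the right and rows downward; lengths in m; the calibration is good to about 2 mm. A picture is of the moment at which its call begins.
- robot.close_job(): hands the job in, once; it reports no verdict.
The state is a dict: "t": time; "q": joint angles; "dq": joint speeds; "joint_torque": joint torques, N m; "tool_pos": TCP position; "orientation": TCP orientation; "force": force on the tool from outside, world axes, zero at the start; "wrist_torque": the same for the moment, N m; "opening": finger opening in m.
Only numpy, scipy, OpenCV 4.12 (cv2) and the standard library are available. Lean on these libraries where they do the work, as an engineer would, in place of code of your own. Each camera call takes 0.05 s, during which the arm holds its last target. There are 200 camera calls.

### The job

The spring-balanced lid of the red tool chest needs holding while I fit its stay. Take the spirit level off the lid and set it down on the bench clear of the chest, let go of it, then raise the lid by its steel bar a few degrees past its balance point and ease it back to a few degrees below that point, keeping it in hand so that it neither flies open nor slams. Finish while still holding the bar there, with the lid still; leave the other things on the bench alone.

Things in the scene. Friction and masses are not known exactly. Their poses are not given: they have to be found in the camera images.
- chest: Red steel tool chest fixed to the bench, 200 mm deep (its x) by 280 mm wide (its y) by 100 mm high, closed by a flat red lid 12 mm thick whose upper face is 112 mm above the bench. Origin at the centre of its underside; its front (the side of the bar) faces its own -x, roughly towards the robot.
- hinge (a point): Middle of the lid's hinge line, along the chest's y at its back edge: 100 mm behind the chest's centre (its +x), 106 mm above the bench. With the lid at angle a, the bar's axis is 106 + 250 sin(a) mm above the bench and 250 cos(a) mm in front of the hinge.
- lid (a joint): Opening angle of the lid in rad: 0 shut and level, growing as the front rises, stop at 1.4. Balance point at 0.75 (43 degrees): below it the lid sinks shut by itself, above it the spring carries it open. It takes about 1 N upward at the bar when shut, less near the balance point. The hinge has almost no friction: the lid stays nowhere by itself.
- bar (a point): Round steel bar, 12 mm thick and 140 mm long, along the front of the lid, parallel to the hinge; arms at its two ends hold it 50 mm off the lid's front edge, with 128 mm free between them. Origin at its middle, 250 mm from the hinge line. It turns with the lid: x axis towards the hinge, y along the bar. A gripper pointing down can pinch it front and back; it can turn between the pads.
- level: Aluminium spirit level standing on edge on the lid, roughly across the chest's width: 230 mm long (its x), 28 mm thick (its y), 48 mm high, about 0.35 kg. Origin at the centre of its underside.
- bottle: Closed white plastic bottle, 56 mm in diameter, 150 mm high, standing on the bench to the side of the chest; origin at the centre of its underside. To be left alone.
- tape: Grey roll, 100 mm across and 45 mm high, lying flat on the bench to the side of the chest; origin at the centre of its underside. To be left alone.
- sockets: Black tray of steel sockets, 90 by 160 mm, 38 mm high, on the bench to the side of the chest; origin at the centre of its underside. To be left alone.
There are look-alikes about, which are no part of the job. Of the things like the level, leave any that is blue or green; of the rest the smaller one is meant.

How it is judged:
On the way, in this order (a step that is already met when the one before it is completed fails the run):
1. the level stands or lies on the bench clear of the chest, let go and at rest (height (world z) of level below 0.03 m and contact force between level and the fingers below 0.1 N and contact force between level and chest below 0.1 N and linear speed of level below 0.03 m/s), for 0.2 s.
2. the lid is raised past its balance point (value of joint lid above 0.78 rad and contact force between lid_c1 and the fingers above 0.1 N), for 0.1 s.
At the end, for the whole second after the job is handed in: The fingers hold the bar with the lid still between 0.57 and 0.735 rad (1 to 10 degrees below its balance point at 0.75 rad); the level rests on the bench, touching neither the chest nor the robot (all of step 1 and value of joint lid between 0.57 and 0.735 rad and velocity of joint lid between -0.05 and 0.05 rad/s and contact force between lid_c1 and the fingers above 0.1 N and contact force between level and the arm below 0.1 N); the arm keeps its last pose, push and grip.
It fails at once if the lid flies open (beyond 1.2 rad) (value of joint lid above 1.2 rad).
It fails at once if the lid slams (sinks faster than 1.5 rad/s) (velocity of joint lid below -1.5 rad/s).
It fails at once if the level is dropped (falls free at over 0.8 m/s) (linear speed of level above 0.8 m/s and contact force between level and the fingers below 0.05 N).
It fails at once if a bystander is moved more than 20 mm (distance of any of bottle, tape, sockets from where it was at the start of the episode above 0.02 m).
It also fails if it takes over 64 s, if anything falls off the work surface, if the arm or the gripper's body presses on something with over 40 N, if the wrist force passes 120 N, or if a joint passes its speed limit or range.

## Working session

There is one attempt and no reset: what is moved stays moved. The work goes in short steps, Python scripts to look and compute and a shell command to move; the robot and the scene stay as the last step left them, time stands still between calls to the robot, and variables do not carry over. Pictures are saved under pics/ and viewed, about 8 in all and at most 12, crops included, and the job is handed in when it is done.

```bash
ls; mkdir -p pics; python3 - <<'E'
from plant import readout, optics, robot
import cv2,numpy as np
s=readout.read_state();print({k:np.round(v,3) for k,v in s.items()})
for n in("top","side"):
    c=optics.read_camera(n);cv2.imwrite(f"pics/{n}0.png",c["frame"][:,:,::-1]);np.savez(f"pics/{n}0.npz",**c)
    print(n,c["intrinsics"].round(1).tolist(),c["R"].round(3).tolist(),c["t"].round(3),(c["depth"]>0).mean())
E
```

```text
pics
{'t': np.float64(0.0), 'q': array([-1.341,  0.131,  1.489,  0.   ,  1.523, -0.085]), 'dq': array([ 0.001, -0.   ,  0.   , -0.   ,  0.   ,  0.002]), 'joint_torque': array([-1.0000e-03, -5.5984e+01, -4.9177e+01,  7.7000e-02,  3.6000e-02,
       -0.0000e+00]), 'tool_pos': array([ 0.186, -0.57 ,  0.19 ]), 'orientation': array([-1.341,  0.975, -0.973]), 'force': array([-0.081, -0.694, -0.426]), 'wrist_torque': array([-0.001, -0.019, -0.032]), 'opening': np.float64(0.093)}
top [[384.4, 0.0, 315.7], [0.0, 384.4, 202.6], [0.0, 0.0, 1.0]] [[0.012, -1.0, 0.007], [-0.982, -0.014, -0.188], [0.188, -0.004, -0.982]] [-0.009  0.534  1.01 ] 0.99601171875
side [[507.1, 0.0, 315.5], [0.0, 507.1, 194.3], [0.0, 0.0, 1.0]] [[-0.76, -0.65, 0.016], [-0.386, 0.431, -0.816], [0.523, -0.626, -0.578]] [0.396 0.285 1.183] 0.9958828125
```

View pics/top0.png

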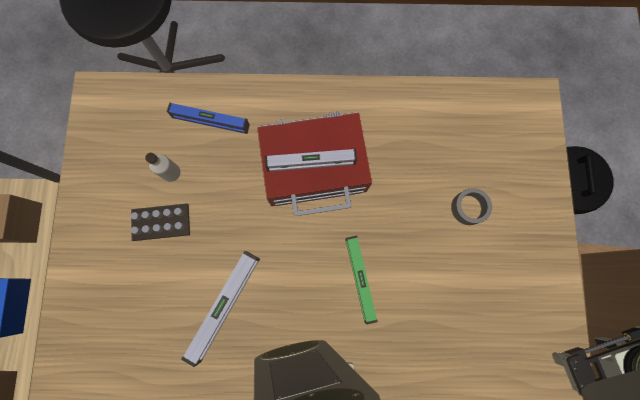

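View pics/side0.png

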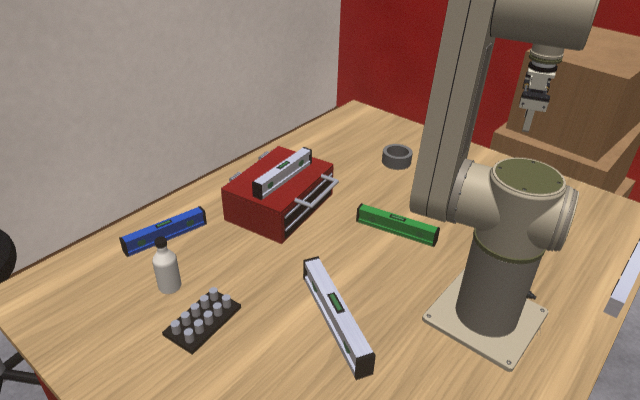

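The top view shows the level on the lid at (311,158), the bar at (322,208), tape at (471,207), green level at (361,280) and larger silver level at (220,308). The area right of the chest, around (430,270), is free. The side view agrees.

```bash
cat > h.py <<'E'
import numpy as np,cv2
from scipy.spatial.transform import Rotation as Ro
def cloud(c):
    K,R,t,d=(np.array(c[k]) for k in("intrinsics","R","t","depth"))
    v,u=np.mgrid[:d.shape[0],:d.shape[1]]
    P=np.stack([(u-K[0,2])/K[0,0]*d,(v-K[1,2])/K[1,1]*d,d],-1)
    return (P-t)@R
def ray(c,u,v,z):
    K,R,t=(np.array(c[k]) for k in("intrinsics","R","t"))
    r=R.T@np.linalg.solve(K,[u,v,1]);o=-R.T@t
    return o+r*(z-o[2])/r[2]
def rect(P):
    (c,s,a)=cv2.minAreaRect((P[:,:2]*1000).astype(np.float32))
    return np.round(c,1),np.round(s,1),round(a,1)
E
python3 - <<'E'
from h import *
for n in("top","side"):
    c=dict(np.load(f"pics/{n}0.npz"));P=cloud(c);f=c["frame"];h=cv2.cvtColor(f,cv2.COLOR_RGB2HSV)
    z=P[...,2];near=(abs(P[...,0]-.63)<.25)&(abs(P[...,1])<.25)
    red=((h[...,0]<10)|(h[...,0]>170))&(h[...,1]>120)
    m=near&red&(abs(z-.112)<.006);print(n,"lid",m.sum(),rect(P[m]),np.median(z[m]))
    m=near&(z>.15)&(z<.17);print("level",m.sum(),rect(P[m]),np.median(z[m]),np.median(P[m],0))
    if n=="top":
        for k,(u,v,zz) in dict(barL=(296,213,.106),barR=(351,205,.106),bar=(323,209.5,.106),tape=(471,207,.045),gr1=(347,238,.05),gr2=(376,322,.05),gr3=(366,323,.05),spot=(430,270,0),spot2=(430,230,0)).items(): print(k,ray(c,u,v,zz).round(3))
E
```

```text
top lid 5855 (array([653.3,   6.1]), array([199.6, 279.5]), 9.6) 0.10976013610629502
level 1050 (array([630.3,  13.9]), array([ 30.4, 232.9]), 5.5) 0.15780837458078723 [0.62905223 0.01444186 0.15780837]
barL [0.495 0.049 0.106]
barR [ 0.518 -0.094  0.106]
bar [ 0.505 -0.021  0.106]
tape [ 0.529 -0.433  0.045]
gr1 [ 0.437 -0.088  0.05 ]
gr2 [ 0.219 -0.163  0.05 ]
gr3 [ 0.216 -0.137  0.05 ]
spot [ 0.356 -0.325  0.   ]
spot2 [ 0.468 -0.33   0.   ]
side lid 2630 (array([655. ,   9.2]), array([208. , 287.6]), 9.5) 0.11117117922454516
level 618 (array([629.8,  15.4]), array([ 34.6, 239.7]), 5.9) 0.1589577463064789 [0.6254579  0.02935563 0.15895775]
```

```bash
cat >> h.py <<'E'
def goto(x,y,z,yaw):
    "remaining shift (tool axes, cm) and turn (deg) to tcp xyz, pointing down, jaw axis at yaw deg (either sense)"
    from plant import readout
    s=readout.read_state();R=Ro.from_rotvec(s["orientation"]);p=s["tool_pos"]
    best=None
    for k in(0,180):
        a=np.radians(yaw+k);X=[np.cos(a),np.sin(a),0];Y=[0,0,-1];Rt=Ro.from_matrix(np.c_[X,Y,np.cross(X,Y)])
        w=(R.inv()*Rt).as_rotvec(degrees=True)
        if best is None or np.linalg.norm(w)<np.linalg.norm(best[0]):best=(w,Rt)
    w,Rt=best
    d=np.array([x,y,z])-p
    print("t%.2f"%s["t"],"p",p.round(4),"open",round(float(s["opening"]),4),"F",np.round(s["force"],1),"turn",w.round(1),"shift now-axes",(R.inv().apply(d)*100).round(2),"final-axes",(Rt.inv().apply(d)*100).round(2),"q",np.round(s["q"],2))
E
python3 - <<'E'
from h import *
print(Ro.from_rotvec([-1.341,.975,-.973]).as_matrix().round(2))
goto(.630,.014,.30,5.5)
E
```

```text
[[ 0.31 -0.    0.95]
 [-0.95  0.    0.31]
 [-0.   -1.   -0.  ]]
t0.10 p [ 0.1856 -0.57    0.1906] open 0.0932 F [ 0.4 -0.1 -0.6] turn [ -0.1 -77.5  -0.1] shift now-axes [-41.79 -10.87  60.33] final-axes [ 49.83 -10.94  53.87] q [-1.34  0.13  1.49 -0.    1.52 -0.09]
```

```bash
python3 -m creep '[[[0,0,-1.4,0,0,-8,0],[0,0,-1.4,0,0,-8,0],[0,0,-1.4,0,0,-8,0],[0,0,-1.4,0,0,-8,0],[0,0,-1.4,0,0,-8,0],[0,0,-1.4,0,0,-8,0],[0,0,-1.4,0,0,-8,0],[0,0,-1.4,0,0,-8,0]]]' 25; python3 -c "
from h import *
goto(.630,.014,.30,5.5)"
```

```text
t: 0.9
tool_pos: [0.1849, -0.5664, 0.2979]
orientation: [-1.553, 0.08, -0.073]
force: [-0.3, -0.0, -0.1]
opening: 0.0933
t0.90 p [ 0.1849 -0.5664  0.2979] open 0.0933 F [-0.3 -0.  -0.1] turn [ -1.  -11.1  -0.2] shift now-axes [38.67  0.58 62.09] final-axes [49.87 -0.21 53.51] q [-1.34  0.12  1.31  0.    1.73 -1.24]
```

```bash
python3 -m creep '[[[0,2.7,0,4,-0.5,-5.5,0],[0,3,0,3.8,-0.5,-5.5,0],[0,3.3,0,3.6,0,0,0],[0,3.3,0,3.6,0,0,0],[0,3.3,0,3.6,0,0,0],[0,3.3,0,3.6,0,0,0],[0,3.3,0,3.6,0,0,0],[0,3.3,0,3.6,0,0,0]]]'; python3 -c "
from h import *
goto(.630,.014,.24,5.5)"
```

```text
t: 1.7
tool_pos: [0.4208, -0.2509, 0.2945]
orientation: [-1.568, -0.072, 0.082]
force: [0.8, -0.6, -0.8]
opening: 0.0929
t1.70 p [ 0.4208 -0.2509  0.2945] open 0.0929 F [ 0.8 -0.6 -0.8] turn [-0.1  0.1 -0.4] shift now-axes [23.44  5.33 24.31] final-axes [23.36  5.45 24.36] q [-0.64 -0.18  1.61 -0.    1.72 -0.74]
```

```bash
python3 -m creep '[[[0,3.3,0,3.5,0,0,0],[0,3.3,0.5,3.5,0,0,0],[0,3.3,0.8,3.5,0,0,0],[0,3.3,1,3.5,0,0,0],[0,3.3,1,3.5,0,0,0],[0,3.2,1,3.3,0,0,0],[0,2.5,1,2.5,0,0,0],[0,1,0,1,0,0,0]]]'; python3 -c "
from h import *
goto(.630,.014,.132,5.5)"
```

```text
t: 2.5
tool_pos: [0.6317, 0.0285, 0.2355]
orientation: [-1.568, -0.073, 0.088]
force: [0.3, -1.2, 0.6]
opening: 0.0928
t2.50 p [0.6317 0.0285 0.2355] open 0.0928 F [ 0.3 -1.2  0.6] turn [-0.1  0.4 -0.5] shift now-axes [-0.22 10.35 -1.44] final-axes [-0.3  10.35 -1.43] q [-0.04  0.21  1.31  0.    1.62 -0.14]
```

```bash
python3 -m creep '[[[0,-0.2,1.5,-0.7,0,0.4,0],[0,0,1.5,-0.7,0,0,0],[0,0,1.5,0,0,0,0],[0,0,1.5,0,0,0,0],[0,0,1.5,0,0,0,0],[0,0,1.2,0,0,0,0],[0,0,1,0,0,0,0],[0,0,0.6,0,0,0,0]]]'; python3 - <<'E'
from h import *
from plant import optics
goto(.630,.014,.132,5.5)
a=optics.read_camera("side")["frame"][120:260,180:380,::-1]
cv2.imwrite("pics/s1.png",cv2.resize(a,None,fx=3,fy=3))
E
```

```text
t: 3.3
tool_pos: [0.6271, 0.0121, 0.1211]
orientation: [-1.568, -0.062, 0.085]
force: [-0.1, 0.4, 0.4]
opening: 0.0929
t3.30 p [0.6271 0.0121 0.1211] open 0.0929 F [-0.1  0.4  0.4] turn [-0.1 -0.1 -0.8] shift now-axes [ 0.29 -1.1   0.17] final-axes [ 0.3  -1.09  0.16] q [-0.06  0.26  1.47 -0.    1.43 -0.16]
```

View pics/s1.png

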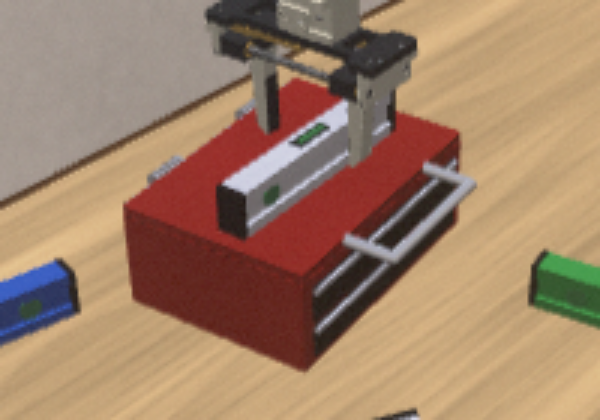

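The level sits between the fingers (crop (310,150)), a bit too low; raise about 1 cm and close.

```bash
python3 -m creep '[[[0,0.3,-1,0.2,0,0,-0.6],[0,0,0,0,0,0,0],[0.5,0,0,0,0,0,0],[0.9,0,0,0,0,0,0],[1,0,0,0,0,0,0],[1,0,0,0,0,0,0],[1,0,0,0,0,0,0],[1,0,0,0,0,0,0]]]' 25; python3 -c "
from h import *
goto(.630,.014,.132,5.5)"
```

```text
t: 4.15
tool_pos: [0.6323, 0.015, 0.1347]
orientation: [-1.568, -0.075, 0.073]
force: [-0.7, -0.0, -0.0]
opening: 0.0498
t4.15 p [0.6323 0.015  0.1347] open 0.0498 F [-0.7 -0.  -0. ] turn [-0.1 -0.1  0.1] shift now-axes [-0.24  0.27 -0.07] final-axes [-0.24  0.27 -0.07] q [-0.06  0.25  1.46  0.    1.43 -0.15]
```

```bash
python3 -m creep '[[[1,0,0,0,0,0,0],[1,0,0,0,0,0,0],[1,0,0,0,0,0,0],[1,0,0,0,0,0,0],[1,0,0,0,0,0,0],[1,0,0,0,0,0,0],[1,0,-0.5,0,0,0,0],[1,0,-0.5,0,0,0,0]]]' 25; python3 -c "
from h import *
goto(.37,-.32,.2,5.5)"
```

```text
t: 4.95
tool_pos: [0.6314, 0.0149, 0.1439]
orientation: [-1.568, -0.073, 0.075]
force: [0.3, 0.3, -0.2]
opening: 0.0005
t4.95 p [0.6314 0.0149 0.1439] open 0.0005 F [ 0.3  0.3 -0.2] turn [-0.1 -0.1 -0.1] shift now-axes [-29.19  -5.64 -30.86] final-axes [-29.23  -5.61 -30.83] q [-0.06  0.24  1.45  0.    1.45 -0.15]
```

```bash
python3 - <<'E'
from h import *
from plant import optics
o=[]
for n,sl in(("side",np.s_[110:270,180:400]),("top",np.s_[80:240,220:440])):
    c=optics.read_camera(n);np.savez(f"pics/{n}2.npz",**c);o.append(cv2.resize(c["frame"][sl][:,:,::-1],None,fx=1.8,fy=1.8))
cv2.imwrite("pics/s2.png",np.hstack(o))
E
```

```text
(no output)
```

View pics/s2.png

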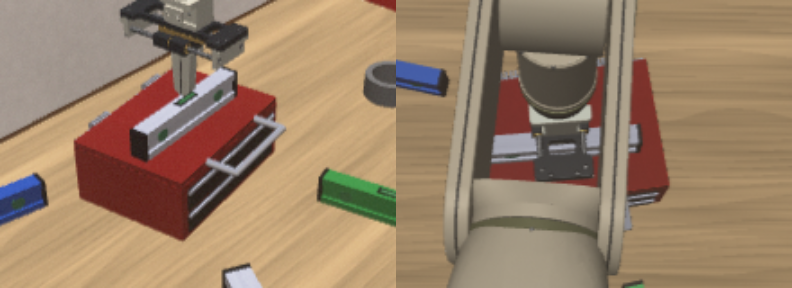

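```bash
python3 - <<'E'
from h import *
for n in("top","side"):
    c=dict(np.load(f"pics/{n}2.npz"));P=cloud(c);z=P[...,2];near=(abs(P[...,0]-.63)<.15)&(abs(P[...,1])<.16)
    m=near&(z>.15)&(z<.163);m=cv2.morphologyEx(m.astype(np.uint8),cv2.MORPH_OPEN,np.ones((3,3)))>0
    print(n,m.sum(),rect(P[m]))
c=dict(np.load("pics/side2.npz"))
K,R,t=c["intrinsics"],c["R"],c["t"]
for zz in(.133,.17,.2):
    X=K@(R@[.6314,.0149,zz]+t);print(zz,X[:2]/X[2], "crop",(X[:2]/X[2]-[180,110])*1.8)
P=cloud(c)
for r in range(145,170,2):print(r,[P[r,q].round(3).tolist() for q in(280,283,286)])
E
```

```text
top 476 (array([630.7,   3.8]), array([ 29.6, 211.7]), 5.0)
side 581 (array([629.1,  17.3]), array([ 33.6, 237.3]), 5.3)
0.133 [282.94235836 172.60811897] crop [185.29624504 112.69461415]
0.17 [282.66534745 161.39000239] crop [184.7976254   92.50200431]
0.2 [282.43448333 152.04069364] crop [184.38207     75.67324856]
145 [[0.633, 0.022, 0.224], [0.622, 0.021, 0.228], [0.613, 0.019, 0.231]]
147 [[0.632, 0.023, 0.219], [0.621, 0.023, 0.223], [0.615, 0.018, 0.223]]
149 [[0.632, 0.023, 0.213], [0.621, 0.023, 0.217], [0.617, 0.016, 0.216]]
151 [[0.634, 0.021, 0.205], [0.62, 0.025, 0.212], [0.616, 0.016, 0.21]]
153 [[0.631, 0.024, 0.201], [0.621, 0.023, 0.205], [0.616, 0.016, 0.204]]
155 [[0.633, 0.023, 0.194], [0.622, 0.022, 0.198], [0.615, 0.019, 0.199]]
157 [[0.634, 0.022, 0.187], [0.62, 0.025, 0.193], [0.615, 0.018, 0.192]]
159 [[0.633, 0.024, 0.181], [0.621, 0.024, 0.186], [0.615, 0.019, 0.186]]
161 [[0.634, 0.023, 0.174], [0.623, 0.022, 0.178], [0.642, -0.01, 0.155]]
163 [[0.643, 0.014, 0.159], [0.637, 0.007, 0.159], [0.629, 0.004, 0.161]]
165 [[0.635, 0.022, 0.16], [0.627, 0.019, 0.162], [0.624, 0.009, 0.159]]
167 [[0.624, 0.034, 0.164], [0.623, 0.023, 0.159], [0.615, 0.02, 0.161]]
169 [[0.621, 0.036, 0.159], [0.614, 0.032, 0.161], [0.617, 0.017, 0.152]]
```

```bash
python3 - <<'E'
from h import *
c=dict(np.load("pics/side2.npz"));K,R,t=c["intrinsics"],c["R"],c["t"]
for x in(.581,.572):
  for zz in(.110,.13,.15,.165):
    X=K@(R@[x,.008,zz]+t);print(x,zz,((X[:2]/X[2]-[180,120])*3).round())
E
python3 -m creep '[[[0,0,0,0,0,0,0],[0,0,0,0,0,0,0],[0,0,0,0,0,0,0],[0,0,0,0,0,0,0],[0,0,0,0,0,0,0],[0,0,0,0,0,0,0],[0,0,0,0,0,0,0],[0,0,0,0,0,0,0]]]' 25; python3 - <<'E'
from h import *
from plant import optics
goto(.63,.014,.132,5.5)
c=optics.read_camera("side");P=cloud(c)
x,y,z=P[...,0],P[...,1],P[...,2]
for lo,hi in((.55,.60),(.66,.71)):
    m=(x>lo)&(x<hi)&(abs(y-.012)<.02)&(z>.118)&(z<.25)
    v,u=np.nonzero(m)
    print(m.sum(),np.percentile(z[m],[0,2,5,50]) if m.any() else 0, x[m].min() if m.any() else 0,x[m].max() if m.any() else 0)
E
```

```text
0.581 0.11 [354. 195.]
0.581 0.13 [354. 177.]
0.581 0.15 [354. 159.]
0.581 0.165 [353. 145.]
0.572 0.11 [361. 199.]
0.572 0.13 [361. 181.]
0.572 0.15 [361. 163.]
0.572 0.165 [361. 149.]
t: 5.85
tool_pos: [0.632, 0.0149, 0.1447]
orientation: [-1.568, -0.075, 0.074]
force: [0.7, -0.7, 0.4]
opening: 0.0598
t5.85 p [0.632  0.0149 0.1447] open 0.0598 F [ 0.7 -0.7  0.4] turn [-0.1 -0.1  0. ] shift now-axes [-0.21  1.27 -0.07] final-axes [-0.2   1.27 -0.07] q [-0.06  0.24  1.45  0.    1.45 -0.15]
170 [0.17277456 0.17848839 0.18133298 0.21276629] 0.5822238557897519 0.5999940185383077
185 [0.17021815 0.17372644 0.17629002 0.21150006] 0.6600125289404675 0.6797803180690857
```

The fingertips really stand at z≈0.171 m when TCP reads 0.145 (0.134 expected), in both pictures: the TCP z reads ~37 mm low. I correct for that: grasp at reading 0.095.

```bash
python3 -m creep '[[[0,0,0,0,0,0,0],[0,0,0,0,0,0,0],[0,-0.1,0.8,0,0,0,0],[0,0,0.8,0,0,0,0],[0,0,0.8,0,0,0,0],[0,0,0.8,0,0,0,0],[0,0,0.6,0,0,0,0],[0,0,0.4,0,0,0,0]]]' 25; python3 - <<'E'
from h import *
from plant import optics
goto(.63,.014,.095,5.5)
c=optics.read_camera("side");P=cloud(c)
x,y,z=P[...,0],P[...,1],P[...,2]
for lo,hi in((.55,.60),):
    m=(x>lo)&(x<hi)&(abs(y-.012)<.015)&(z>.116)&(z<.25)
    print(m.sum(),np.percentile(z[m],[0,2,5,50]), x[m].min(),x[m].max())
cv2.imwrite("pics/s3.png",cv2.resize(c["frame"][110:270,180:400,::-1],None,fx=2.5,fy=2.5))
E
```

```text
t: 6.7
tool_pos: [0.6304, 0.0149, 0.0984]
orientation: [-1.568, -0.074, 0.075]
force: [-0.2, -0.5, 0.2]
opening: 0.093
t6.70 p [0.6304 0.0149 0.0984] open 0.093 F [-0.2 -0.5  0.2] turn [-0.1 -0.1 -0. ] shift now-axes [-0.05  0.34 -0.09] final-axes [-0.05  0.34 -0.08] q [-0.06  0.27  1.5   0.    1.37 -0.15]
159 [0.12837393 0.13083271 0.13465897 0.16507665] 0.5606246477577915 0.591003554943926
```

View pics/s3.png

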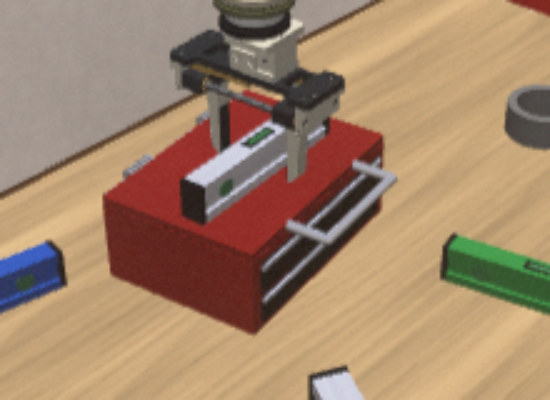

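The fingers (297,180) and (222,150) now straddle the level with tips near the lid. Closing.

```bash
python3 -m creep '[[[1,0,0.3,0,0,0,0],[1,0,0,0,0,0,0],[1,0,0,0,0,0,0],[1,0,0,0,0,0,0],[1,0,0,0,0,0,0],[1,0,0,0,0,0,0],[1,0,0,0,0,0,0],[1,0,0,0,0,0,0]]]' 30; python3 -m creep '[[[1,0,0,0,0,0,0],[1,0,0,0,0,0,0],[1,0,0,0,0,0,0],[1,0,-0.5,0,0,0,0],[1,0,-1,0,0,0,0],[1,0,-1.5,0,0,0,0],[1,0,-2,0,0,0,0],[1,0,-2,0,0,0,0]]]' 30;  python3 -c "
from h import *
goto(.37,-.32,.15,5.5)"
```

```text
t: 7.55
tool_pos: [0.631, 0.0149, 0.0958]
orientation: [-1.568, -0.075, 0.074]
force: [-0.3, -0.6, -0.2]
opening: 0.0334
t: 8.35
tool_pos: [0.6272, 0.015, 0.1651]
orientation: [-1.567, -0.067, 0.081]
force: [0.4, 0.0, -3.9]
opening: 0.0279
t8.35 p [0.6272 0.015  0.1651] open 0.0279 F [ 0.4  0.  -3.9] turn [-0.2 -0.1 -0.5] shift now-axes [-28.76   1.67 -30.92] final-axes [-28.81   1.51 -30.88] q [-0.06  0.23  1.43  0.    1.5  -0.15]
```

```bash
python3 -m creep '[[[1,-1.5,0,-1.6,0,0,0],[1,-2.6,0,-2.8,0,0,0],[1,-3,0,-3.2,0,0,0],[1,-3,0,-3.2,0,0,0],[1,-3,0,-3.2,0,0,0],[1,-3,0,-3.2,0,0,0],[1,-3,0,-3.2,0,0,0],[1,-3,0,-3.2,0,0,0]]]' 30; python3 -c "
from h import *
goto(.37,-.32,.05,5.5)"
```

```text
t: 9.15
tool_pos: [0.4315, -0.2458, 0.1815]
orientation: [-1.572, -0.091, 0.073]
force: [0.3, -0.8, -3.6]
opening: 0.0279
t9.15 p [ 0.4315 -0.2458  0.1815] open 0.0279 F [ 0.3 -0.8 -3.6] turn [0.2 0.5 0.6] shift now-axes [-7.03 13.09 -6.7 ] final-axes [-6.83 13.15 -6.79] q [-0.63 -0.16  1.79  0.01  1.5  -0.73]
```

```bash
python3 -m creep '[[[1,-2,1,-2,0,0,0],[1,-2,1.5,-2,0,0,0],[1,-1.5,2,-1.5,0,0,0],[1,-0.8,2,-0.8,0,0,0],[1,0,2,0,0,0,0],[1,0,2,0,0,0,0],[1,0,1,0,0,0.5,0.4],[1,0,0,0,0,0,0]]]' 30; cat >> h.py <<'E'
def levelz(xc,yc):
    from plant import optics
    c=optics.read_camera("side");P=cloud(c);x,y,z=P[...,0],P[...,1],P[...,2];h=cv2.cvtColor(c["frame"],cv2.COLOR_RGB2HSV)
    c2=optics.read_camera("top");Q=cloud(c2)
    m=(abs(x-xc)<.03)&(abs(y-yc)<.15)&(abs(y-yc)>.03)&(z>.012)
    print("side n",m.sum(),"z pct",np.percentile(z[m],[2,50,90,97]).round(3),rect(P[m]))
    m=(abs(Q[...,0]-xc)<.03)&(abs(Q[...,1]-yc)<.15)&(abs(Q[...,1]-yc)>.03)&(Q[...,2]>.012)
    if m.sum()>5:print("top n",m.sum(),"z pct",np.percentile(Q[...,2][m],[2,50,90,97]).round(3),rect(Q[m]))
    return c,c2
E
python3 - <<'E'
from h import *
goto(.37,-.32,-.0165,5.5)
a,b=levelz(.37,-.32)
cv2.imwrite("pics/s4.png",np.hstack([a["frame"],b["frame"]])[:,:,::-1][::1,240:1040])
E
```

```text
t: 9.95
tool_pos: [0.3735, -0.3281, 0.076]
orientation: [-1.586, -0.078, 0.056]
force: [-0.2, 0.7, -4.0]
opening: 0.028
t9.95 p [ 0.3735 -0.3281  0.076 ] open 0.028 F [-0.2  0.7 -4. ] turn [ 1.  -0.6  0.7] shift now-axes [-0.4   9.23  0.99] final-axes [-0.27  9.25  0.83] q [-0.82 -0.09  1.92 -0.    1.28 -0.91]
side n 986 z pct [0.097 0.402 0.529 0.545] (array([ 373.2, -240.3]), array([ 38.4, 109.8]), 22.2)
top n 3058 z pct [0.134 0.515 0.548 0.554] (array([ 370. , -294.4]), array([ 59.9, 195.9]), 0.1)
```

View pics/s4.png

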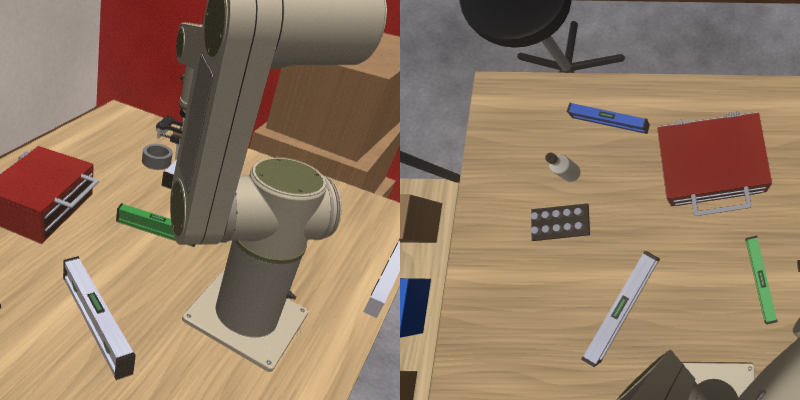

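Side view: the level's left end shows at (170,175), its underside near z≈0.095 as the offset predicts; spot clear of the tape and green level. Lowering.

```bash
python3 -m creep '[[[1,-0.2,1.2,0.4,0.5,-0.3,0.4],[1,-0.1,1.2,0.4,0.5,-0.3,0.3],[1,0,1.2,0,0,0,0],[1,0,1.2,0,0,0,0],[1,0,1,0,0,0,0],[1,0,0.8,0,0,0,0],[1,0,0.5,0,0,0,0],[1,0,0,0,0,0,0]]]' 30; python3 - <<'E'
from h import *
goto(.37,-.32,-.0165,5.5)
from plant import optics
P=cloud(optics.read_camera("side"))
x,y,z=P[...,0],P[...,1],P[...,2]
m=(abs(x-.37)<.04)&(y<-.19)&(y>-.25)&(z>.004)&(z<.15)
print(m.sum(),np.percentile(z[m],[1,5,50,95,99]).round(3))
E
```

```text
t: 10.85
tool_pos: [0.3722, -0.3213, 0.0022]
orientation: [-1.572, -0.08, 0.075]
force: [-0.2, 0.1, -3.2]
opening: 0.0279
t10.85 p [ 0.3722 -0.3213  0.0022] open 0.0279 F [-0.2  0.1 -3.2] turn [0.1 0.2 0.2] shift now-axes [-0.21  1.87  0.16] final-axes [-0.2   1.87  0.15] q [-0.82  0.02  1.97  0.    1.15 -0.92]
214 [0.007 0.021 0.052 0.067 0.068]
```

```bash
python3 -m creep '[[[1,0,0.5,0,0,0,0],[1,0,0.4,0,0,0,0],[1,0,0.3,0,0,0,0],[1,0,0.2,0,0,0,0],[1,0,0.1,0,0,0,0],[1,0,0.1,0,0,0,0],[1,0,0.05,0,0,0,0],[1,0,0,0,0,0,0]]]' 30; python3 - <<'E'
from h import *
goto(.37,-.32,-.0165,5.5)
from plant import optics
P=cloud(optics.read_camera("side"))
x,y,z=P[...,0],P[...,1],P[...,2]
m=(abs(x-.37)<.04)&(y<-.19)&(y>-.25)&(z>.004)&(z<.15)
print(m.sum(),np.percentile(z[m],[1,5,50,95,99]).round(3))
E
```

```text
t: 11.7
tool_pos: [0.3737, -0.323, -0.0134]
orientation: [-1.575, -0.082, 0.073]
force: [-0.8, 0.2, -4.3]
opening: 0.0279
t11.70 p [ 0.3737 -0.323  -0.0134] open 0.0279 F [-0.8  0.2 -4.3] turn [0.3 0.2 0.3] shift now-axes [-0.34  0.31  0.34] final-axes [-0.34  0.31  0.33] q [-0.82  0.04  1.98  0.    1.11 -0.92]
216 [0.005 0.008 0.038 0.052 0.053]
```

```bash
python3 -m creep '[[[1,0,0.1,0,0.2,0,0],[1,0,0.1,0,0,0,0],[1,0,0.1,0,0,0,0],[1,0,0.1,0,0,0,0],[1,0,0,0,0,0,0],[1,0,0,0,0,0,0],[1,0,0,0,0,0,0],[1,0,0,0,0,0,0]]]' 30; python3 - <<'E'
from h import *
goto(.37,-.32,-.0165,5.5)
E
```

```text
t: 12.55
tool_pos: [0.3743, -0.3236, -0.0158]
orientation: [-1.572, -0.083, 0.073]
force: [0.1, 0.6, -1.7]
opening: 0.0276
t12.55 p [ 0.3743 -0.3236 -0.0158] open 0.0276 F [ 0.1  0.6 -1.7] turn [0.1 0.2 0.4] shift now-axes [-0.39  0.07  0.4 ] final-axes [-0.39  0.07  0.4 ] q [-0.82  0.05  1.97  0.    1.11 -0.92]
```

Touchdown (wrist load down to 1.7 N). Release and rise.

```bash
python3 -m creep '[[[0.6,0,0,0,0,0,0],[0,0,0,0,0,0,0],[0,0,0,0,0,0,0],[0,0,0,0,0,0,0],[0,0,0,0,0,0,0],[0,0,0,0,0,0,0],[0,0,0,0,0,0,0],[0,0,-0.5,0,0,0,0]]]'; python3 -m creep '[[[0,0,-1,0,0,0,0],[0.3,0,-2,0,0,0,0],[0.3,0,-2,0,0,0,0],[0.4,0,-2.5,0,0,0,0],[0.55,0,-3,0,0,0,0],[0.55,0,-3,0,0,0,0],[0.55,0,-2,0,0,0,0],[0.55,0,-1,0,0,0,0]]]'; python3 - <<'E'
from h import *
goto(.505,-.020,.16,9.6)
from plant import optics
P=cloud(optics.read_camera("side"))
x,y,z=P[...,0],P[...,1],P[...,2]
m=(abs(x-.37)<.04)&(y<-.19)&(y>-.25)&(z>.004)&(z<.15)
print(m.sum(),np.percentile(z[m],[1,5,50,95,99]).round(3))
E
```

```text
t: 13.35
tool_pos: [0.375, -0.3244, -0.01]
orientation: [-1.573, -0.084, 0.072]
force: [-0.3, 0.3, -0.3]
opening: 0.0872
t: 14.15
tool_pos: [0.3729, -0.323, 0.1661]
orientation: [-1.573, -0.084, 0.072]
force: [0.0, -0.0, -0.2]
opening: 0.0434
t14.15 p [ 0.3729 -0.323   0.1661] open 0.0434 F [ 0.  -0.  -0.2] turn [ 0.3 -3.9  0.4] shift now-axes [16.14  0.61 28.85] final-axes [18.08  0.61 27.67] q [-0.82 -0.16  1.82  0.    1.47 -0.92]
212 [0.005 0.006 0.036 0.049 0.051]
```

```bash
python3 -m creep '[[[0.55,1.6,0,2.5,0.3,-3.9,0.4],[0.55,2.5,0,3.8,0,0,0],[0.55,2.6,0,3.9,0,0,0],[0.55,2.6,0,3.9,0,0,0],[0.55,2.6,0,3.9,0,0,0],[0.55,2.6,0,3.9,0,0,0],[0.55,2,0,3,0,0,0],[0.55,1,0,1.5,0,0,0]]]'; python3 - <<'E'
from h import *
goto(.505,-.020,.061,9.6)
from plant import optics
c=optics.read_camera("top")
cv2.imwrite("pics/t5.png",c["frame"][:,:,::-1])
E
```

```text
t: 15.0
tool_pos: [0.5044, -0.0264, 0.1624]
orientation: [-1.568, -0.125, 0.13]
force: [0.5, -0.3, 0.4]
opening: 0.042
t15.00 p [ 0.5044 -0.0264  0.1624] open 0.042 F [ 0.5 -0.3  0.4] turn [ 0.  -0.3 -0.2] shift now-axes [ 0.19 10.13  0.63] final-axes [ 0.16 10.14  0.62] q [-0.15 -0.11  1.78 -0.    1.47 -0.31]
```

View pics/t5.png

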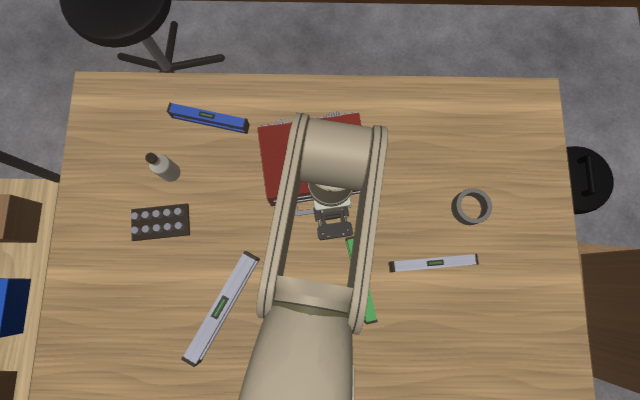

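The level stands clear on the bench at (433,263). Descend to the bar.

```bash
python3 -m creep '[[[0.55,0.1,1,0.3,0,-0.3,0],[0.55,0.1,1.5,0.3,0,0,0],[0.55,0,1.5,0,0,0,0],[0.55,0,1,0,0,0,0],[0.55,0,0.6,0,0,0,0],[0.55,0,0.3,0,0,0,0],[0.55,0,0,0,0,0,0],[0.55,0,0,0,0,0,0]]]'; python3 - <<'E'
from h import *
goto(.505,-.020,.061,9.6)
from plant import optics
c=optics.read_camera("side")
cv2.imwrite("pics/s6.png",cv2.resize(c["frame"][110:250,240:400,::-1],None,fx=3.5,fy=3.5))
E
```

```text
t: 15.85
tool_pos: [0.5013, -0.0204, 0.0933]
orientation: [-1.566, -0.122, 0.139]
force: [0.1, -1.1, -0.2]
opening: 0.0419
t15.85 p [ 0.5013 -0.0204  0.0933] open 0.0419 F [ 0.1 -1.1 -0.2] turn [-0.1 -0.1 -0.6] shift now-axes [ 0.41  3.23 -0.03] final-axes [ 0.38  3.23 -0.02] q [-0.14 -0.06  1.86 -0.    1.35 -0.31]
```

View pics/s6.png

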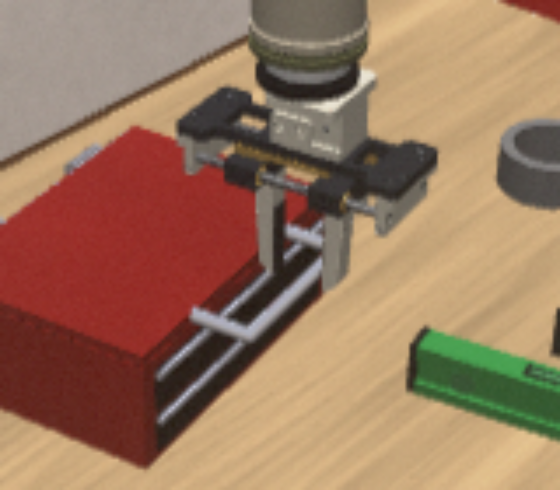

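The fingers (270,265) and (335,285) straddle the bar. Down the last 3 cm and close.

```bash
python3 -m creep '[[[0.55,0.2,1,0,0,0,-0.4],[0.55,0.2,1,0,0,0,0],[0.55,0,0.8,0,0,0,0],[0.55,0,0.3,0,0,0,0],[1,0,0,0,0,0,0],[1,0,0,0,0,0,0],[1,0,0,0,0,0,0],[1,0,0,0,0,0,0]]]' 20; python3 -m creep '[[[1,0,0,0,0,0,0],[1,0,0,0,0,0,0],[1,0,0,0,0,0,0],[1,0,0,0,0,0,0],[1,0,0,0,0,0,0],[1,0,0,0,0,0,0],[1,0,0,0,0,0,0],[1,0,0,0,0,0,0]]]' 20;python3 - <<'E'
from h import *
goto(.505,-.020,.061,9.6)
E
```

```text
t: 16.7
tool_pos: [0.5066, -0.0197, 0.0609]
orientation: [-1.565, -0.13, 0.131]
force: [-0.2, -0.2, -0.1]
opening: 0.0144
t: 17.5
tool_pos: [0.5061, -0.0198, 0.061]
orientation: [-1.566, -0.129, 0.132]
force: [-0.8, -0.4, -1.2]
opening: 0.0115
t17.50 p [ 0.5061 -0.0198  0.061 ] open 0.0115 F [-0.8 -0.4 -1.2] turn [-0.1 -0.1 -0.1] shift now-axes [-0.11  0.   -0.01] final-axes [-0.11  0.   -0.01] q [-0.14 -0.02  1.89  0.    1.27 -0.31]
```

```bash
python3 -m creep '[[[1,0,-0.6,0,0,0,0],[1,0.05,-1.2,0,0,0,0],[1,0.1,-1.2,0,0,0,0],[1,0.2,-1.2,0,0,0,0],[1,0.25,-1.2,0,0,0,0],[1,0.3,-1.2,0,0,0,0],[1,0.3,-0.8,0,0,0,0],[1,0.1,-0.3,0,0,0,0]]]' 20;cat >> h.py <<'E'
def ang(target):
    goto(.505,-.02,.061,9.6)
    from plant import readout
    p=readout.read_state()["tool_pos"];u=np.array([np.cos(np.radians(9.6)),np.sin(np.radians(9.6))])
    X=(p[:2]-[.5061,-.0198])@u*100;Z=(p[2]-.061)*100
    a1=np.arcsin(Z/25);a2=np.arctan2(Z,25-X)
    print("X",X.round(2),"Z",Z.round(2),"a(z)",a1.round(3),"a(atan)",a2.round(3),"r",np.hypot(Z,25-X).round(2))
    print("need x",(25*(1-np.cos(target))-X).round(2),"y",(Z-25*np.sin(target)).round(2))
E
python3 -c "
from h import *
ang(.6)"
```

```text
t: 18.3
tool_pos: [0.521, -0.0175, 0.1467]
orientation: [-1.566, -0.132, 0.13]
force: [0.8, 0.1, -1.7]
opening: 0.0111
t18.30 p [ 0.521  -0.0175  0.1467] open 0.0111 F [ 0.8  0.1 -1.7] turn [-0.  -0.1  0.1] shift now-axes [-1.63  8.57  0.02] final-axes [-1.62  8.57  0.02] q [-0.13 -0.06  1.76  0.    1.44 -0.3 ]
X 1.5 Z 8.57 a(z) 0.35 a(atan) 0.35 r 25.01
need x 2.86 y -5.55
```

```bash
python3 -m creep '[[[1,0.25,-0.6,0,0,0,0],[1,0.4,-1,0,0,0,0],[1,0.5,-1,0,0,0,0],[1,0.55,-1,0,0,0,0],[1,0.55,-0.9,0,0,0,0],[1,0.4,-0.6,0,0,0,0],[1,0.1,-0.2,0,0,0,0],[1,0,0,0,0,0,0]]]' 20;python3 - <<'E'
from h import *
ang(.81)
from plant import optics
c=optics.read_camera("side");np.savez("pics/side7.npz",**c)
cv2.imwrite("pics/s7.png",cv2.resize(c["frame"][70:250,200:400,::-1],None,fx=3,fy=3))
E
```

```text
t: 19.1
tool_pos: [0.5495, -0.0128, 0.2045]
orientation: [-1.566, -0.129, 0.132]
force: [-5.2, -1.2, 2.3]
opening: 0.0114
t19.10 p [ 0.5495 -0.0128  0.2045] open 0.0114 F [-5.2 -1.2  2.3] turn [-0.1 -0.1 -0.1] shift now-axes [-4.470e+00  1.436e+01  1.000e-02] final-axes [-4.5  14.35  0.03] q [-0.12 -0.01  1.61  0.    1.54 -0.28]
X 4.39 Z 14.35 a(z) 0.612 a(atan) 0.608 r 25.11
need x 3.37 y -3.75
```

View pics/s7.png

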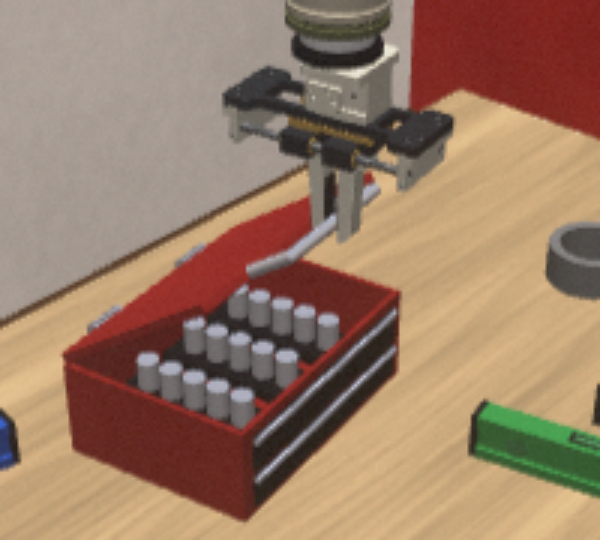

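The bar (310,235) is in the fingers, lid open ~35°. Continue past balance.

```bash
python3 -m creep '[[[1,0.4,-0.5,0,0,0,0],[1,0.6,-0.7,0,0,0,0],[1,0.6,-0.7,0,0,0,0],[1,0.7,-0.7,0,0,0,0],[1,0.6,-0.6,0,0,0,0],[1,0.5,-0.5,0,0,0,0],[1,0.2,-0.2,0,0,0,0],[1,0,0,0,0,0,0]]]' 20;python3 - <<'E'
from h import *
ang(.82)
from plant import optics
c=optics.read_camera("side");P=cloud(c);h=cv2.cvtColor(c["frame"],cv2.COLOR_RGB2HSV)
red=((h[...,0]<10)|(h[...,0]>170))&(h[...,1]>120)
y=np.radians(9.6);u=np.array([np.cos(y),np.sin(y)]);d=(np.array([.752,.023])-P[...,:2])@u
m=red&(P[...,2]>.125)&(abs(P[...,1])<.2)&(d>.01)&(d<.22)&(P[...,0]>.4)
(vx,vy,_,_)=cv2.fitLine(np.c_[d[m],P[...,2][m]].astype(np.float32),cv2.DIST_HUBER,0,.01,.01).ravel()
print(m.sum(),"camera angle",np.arctan(vy/vx))
E
```

```text
t: 19.95
tool_pos: [0.5805, -0.0075, 0.2435]
orientation: [-1.566, -0.119, 0.141]
force: [-3.6, -0.6, 4.2]
opening: 0.0112
t19.95 p [ 0.5805 -0.0075  0.2435] open 0.0112 F [-3.6 -0.6  4.2] turn [-0.1 -0.1 -0.8] shift now-axes [-7.4  18.35 -0.02] final-axes [-7.65 18.25  0.03] q [-0.1   0.08  1.45 -0.    1.63 -0.27]
X 7.54 Z 18.25 a(z) 0.818 a(atan) 0.808 r 25.25
need x 0.4 y -0.03
321 camera angle 0.8062837
```

```bash
python3 -m creep '[[[1,0.2,0,0,0,0,0.5],[1,0.1,0,0,0,0,0],[1,0,0,0,0,0,0],[1,0,0,0,0,0,0],[1,0,0,0,0,0,0],[1,0,0,0,0,0,0],[1,0,0,0,0,0,0],[1,0,0,0,0,0,0]]]' 20;python3 -c "
from h import *
ang(.65)"
```

```text
t: 20.8
tool_pos: [0.5803, -0.0076, 0.2438]
orientation: [-1.567, -0.108, 0.151]
force: [-3.8, -1.1, 3.1]
opening: 0.0117
t20.80 p [ 0.5803 -0.0076  0.2438] open 0.0117 F [-3.8 -1.1  3.1] turn [-0.1 -0.2 -1.6] shift now-axes [-7.13 18.48 -0.02] final-axes [-7.63 18.28  0.03] q [-0.1   0.09  1.44 -0.01  1.64 -0.26]
X 7.52 Z 18.28 a(z) 0.82 a(atan) 0.808 r 25.3
need x -2.42 y 3.15
```

```bash
python3 -m creep '[[[1,-0.2,0.25,0,0,0,-0.5],[1,-0.4,0.45,0,0,0,-0.5],[1,-0.4,0.5,0,0,0,-0.4],[1,-0.4,0.5,0,0,0,0],[1,-0.4,0.5,0,0,0,0],[1,-0.3,0.45,0,0,0,0],[1,-0.2,0.3,0,0,0,0],[1,0,0,0,0,0,0]]]' 20;cat >> h.py <<'E'
def lidcam():
    from plant import optics
    c=optics.read_camera("side");P=cloud(c);h=cv2.cvtColor(c["frame"],cv2.COLOR_RGB2HSV)
    red=((h[...,0]<10)|(h[...,0]>170))&(h[...,1]>120)
    y=np.radians(9.6);u=np.array([np.cos(y),np.sin(y)]);d=(np.array([.752,.023])-P[...,:2])@u
    m=red&(P[...,2]>.125)&(abs(P[...,1])<.2)&(d>.01)&(d<.22)&(P[...,0]>.4)
    (vx,vy,_,_)=cv2.fitLine(np.c_[d[m],P[...,2][m]].astype(np.float32),cv2.DIST_HUBER,0,.01,.01).ravel()
    print(m.sum(),"camera angle",np.arctan(vy/vx))
E
python3 -c "
from h import *
ang(.65);lidcam()"
```

```text
t: 21.6
tool_pos: [0.5547, -0.0118, 0.2125]
orientation: [-1.566, -0.128, 0.13]
force: [-3.0, -1.0, 2.0]
opening: 0.0113
t21.60 p [ 0.5547 -0.0118  0.2125] open 0.0113 F [-3. -1.  2.] turn [-0.1 -0.2 -0.1] shift now-axes [-5.02 15.15 -0.02] final-axes [-5.04 15.15  0.02] q [-0.11  0.    1.58  0.    1.56 -0.28]
X 4.93 Z 15.15 a(z) 0.651 a(atan) 0.646 r 25.15
need x 0.17 y 0.02
960 camera angle 0.6368345
```

Angle 0.64–0.65. Settle with a still call, check once more, and hand in.

```bash
python3 -m creep '[[[1,0,0,0,0,0,0],[1,0,0,0,0,0,0],[1,0,0,0,0,0,0],[1,0,0,0,0,0,0],[1,0,0,0,0,0,0],[1,0,0,0,0,0,0],[1,0,0,0,0,0,0],[1,0,0,0,0,0,0]]]' 20
python3 - <<'E'
from h import *
ang(.65);lidcam()
from plant import optics
a=optics.read_camera("side")["frame"];b=optics.read_camera("top")["frame"]
cv2.imwrite("pics/f.png",np.hstack([a[50:350,180:480],b[50:350,110:510]])[:,:,::-1])
E
```

```text
t: 22.45
tool_pos: [0.5548, -0.0118, 0.2126]
orientation: [-1.566, -0.128, 0.13]
force: [-4.5, -0.6, 3.7]
opening: 0.0113
t22.45 p [ 0.5548 -0.0118  0.2126] open 0.0113 F [-4.5 -0.6  3.7] turn [-0.1 -0.2 -0.1] shift now-axes [-5.030e+00  1.516e+01 -1.000e-02] final-axes [-5.05 15.16  0.02] q [-0.11  0.    1.58  0.    1.56 -0.28]
X 4.94 Z 15.16 a(z) 0.651 a(atan) 0.647 r 25.14
need x 0.16 y 0.03
950 camera angle 0.6302704
```

View pics/f.png

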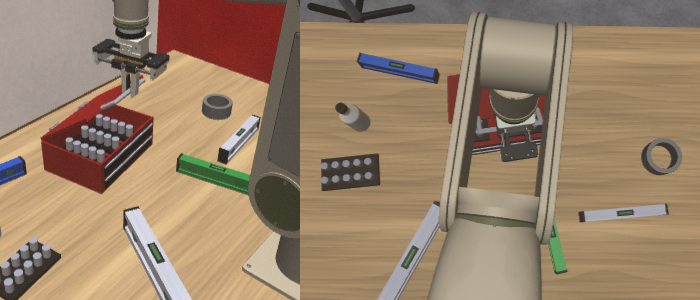

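The final picture shows the bar in the fingers at (122,95), the lid part open and the level clear on the bench at (240,138) and (622,213). The bystanders have not moved. Handing in.

```bash
python3 -c "
from plant import robot
print(robot.close_job())"
```

```text
the job is handed in; nothing more can be done
None
```

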